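# Stack two instrument cassettes on spacer bars to dry

## Robot

A 7-joint arm with a two-finger parallel gripper is mounted at the origin on the work surface. World frame = base frame: x ahead of the robot, y to its left, z up, the work surface at z = 0. Lengths are in m, angles in rad, forces in N, time in s.
With the tool pointing down it reaches from about 0.4 to 0.9 m from the base axis. Payload 5.5 kg.
Tool frame: the origin (TCP) lies at the very end of the fingers, on their centre line; the grasp point (between the pads) lies 19 mm behind it; z points along the fingers, y is the line along which they close (so a half turn about z gives the same grasp; the last joint's range is limited). The gripper opens to 85 mm and grips with 20 to 120 N. Pads are 22 mm wide; open, the fingers measure 114 mm over their backs; the gripper's body (76 mm by 85 mm) begins 54 mm behind the grasp point. The pads swing forward as they close: fully open they stand 13 mm farther back than shut.
Start: joints at [1.585, 0.501, -0.427, 1.55, 0.221, 1.138, -0.21], TCP at [0.16, -0.63, 0.231] pointing down, gripper open.
Joint ranges: [-2.88, 2.88], [-0.31, 2.03], [-1.54, 1.56], [0.2, 2.42], [-1.41, 4.55], [0.19, 2.02], [-2.57, 2.57]. Speed limits (rad/s): [2.57, 2.57, 3.14, 3.14, 3.14, 3.14, 3.14].

## Interface

Orientations are given as a unit quaternion [x, y, z, w].
In Python, from rig import bot gives the robot as it stands. The module is installed in compiled form; this text tells all that it offers. Calls block until the motion is done:
- bot.reach(position, orientation): joint-space move of the TCP to a pose.
- bot.move_straight(position, rotation=None, vel=0.15): straight line of the TCP; rotation=None keeps the orientation; vel is the mean speed in m/s.
- bot.move_joints(angles): joint-space move.
- bot.set_gripper(opening, newtons=None): finger opening in m; newtons is the grip in N (None keeps the last); returns when the fingers have stopped.
- bot.dwell(seconds).
- bot.inverse_kinematics(position, orientation): joint angles nearest the present ones, or None.
- bot.camera(name): name is "side" or "top" or "wrist"; returns a dict with "img" (420x560x3 uint8, blue, green, red), "fx", "fy", "cx", "cy" (pixels), "distortion" ([k1, k2, p1, p2, k3] as OpenCV has them; the pictures are not rectified), "T" (4x4, takes a point from camera to world coordinates). Camera axes: x right, y down, z forward; pixel columns grow to the right and rows downward; lengths in m; the calibration is good to about 2 mm. A picture is of the moment at which its call begins. There is no depth.
A pose or a line that the arm cannot do raises bot.MotionError and nothing moves.
- bot.close_job(): hands the job in; it is judged then, once.
Trained networks look in a picture, given as the dict that the camera call returned (one of the last four; its "shot" number tells which), for a name from the list of things; names that differ only in an ending like _2 or _b are one class to them, and where a whole thing is asked for, a point or a joint stands for the part that bears it (a point fixed in the world has none). Each returns a list of dicts, best first, with "score" (0 to 1); they miss things now and then, are a little off and sometimes report something else, mostly with a low value. They report only what shows in the picture. A call takes as long as a camera call. They do not tell look-alikes from the thing itself.
- bot.look_for(picture, target): "centre" ([column, row] in pixels, amid what is visible of it).
- bot.spot_point(picture, target): "centre" ([column, row] in pixels: a listed point, or the origin of a listed thing).
Readings, each from a call of its own:
- bot.get_clock(): time.
- bot.get_joints(): joint angles.
- bot.get_joint_velocities(): joint speeds.
- bot.get_tau(): joint torques, N m.
- bot.get_ee_pos(): TCP position.
- bot.get_orientation(): TCP orientation.
- bot.get_wrist_force(): force on the tool from outside, world axes, zero at the start.
- bot.get_torque(): the same for the moment, N m.
- bot.get_gripper_width(): finger opening in m.
- bot.get_finger_force(): force on a finger pad.
Only numpy, scipy, OpenCV 4.12 (cv2) and the standard library are available. Lean on these libraries where they do the work, as an engineer would, in place of code of your own. Each camera call takes 0.05 s, during which the arm holds its last target. There are 200 camera calls.

## Task

Two washed instrument cassettes are to dry one above the other with air between them. Lay the two dark spacer bars lengthways on the lid of the cassette in the wire rack, one along each long side of the lid, then slide the other cassette off the kit box, without lifting it, onto the bars, until it lies squarely above the lower one, borne by both bars and clear of the kit box. Do not shift the cassette in the rack, and leave the handpiece, its cradle, the bottle and the carton where they are.

Things in the scene. Friction and masses are not known exactly. Their poses are not given: they have to be found in the camera images.
- rack: low wire drying rack of bright steel wire, 204 x 110 mm, its top 20 mm above the table, fixed; upturned wires at its two short ends reach 35 mm above the table (below the lid of the cassette in it). Origin under its centre on the table, x along its length. It stands end to end with the kit box, 20 to 40 mm from it and in line with it within about 15 mm and 4 degrees, both on a thin grey mat; which of the two is on the left varies
- low_lid (a point): the lower instrument cassette: flat closed perforated steel case 190 x 110 x 30 mm, about 0.8 kg, loose, lying in the rack. This point is the middle of the flat top of its lid (50 mm above the table); x along its 190 mm length, y across, z up. Its clip and hinge knuckles stand out no more than 4 mm from its long sides
- cassette_low: the same lower cassette; origin at the centre of its underside, axes as low_lid
- kit_top (a point): closed green surgical kit box with flat lid, 200 x 130 x 64 mm, fixed. This point is the middle of its top, x along its length; its top is 2 mm higher than the tops of the spacer bars when these lie on the lower cassette
- kit_box: the same kit box; origin at the centre of its underside, on the table
- up_mid (a point): the other instrument cassette, same as the lower one (190 x 110 x 30 mm), 0.35 to 0.6 kg, loose, lying flat on the kit box, roughly lengthways (up to 15 mm off centre and 12 degrees askew); too wide to grip. This point is its centre, half-way up; x along its 190 mm length, z up. It can be pushed over the kit box by its short end, with friction of ordinary steel on plastic
- cassette_up: the same upper cassette; origin at the centre of its underside, axes as up_mid
- bar_a_mid (a point): spacer bar: dark straight bar 180 mm long, 16 mm wide, 12 mm high, about 70 g, with a thin steel band near each end, lying flat on the table. This point is its centre, half-way up; x along its length, z up. The two bars are alike and interchangeable
- bar_a: the same bar; origin at the centre of its underside
- bar_b_mid (a point): the second spacer bar, exactly like the first; point at its centre, half-way up, x along its length
- bar_b: the same second bar; origin at the centre of its underside
- handpiece_mid (a point): bystander: silver dental contra-angle handpiece lying on the table, about 120 mm long and 20 mm thick; point near its middle, x along its length towards the head
- bottle_mid (a point): bystander: clear upright water bottle, 64 mm in diameter, 190 mm high; point on its axis half-way up
- cradle_mid (a point): bystander: grey bench cradle with a silver motor handpiece lying on it, about 125 x 56 mm and 64 mm high; point at its middle half-way up, x along its length
- carton_mid (a point): bystander: small white carton with a blue band, 55 x 85 x 45 mm; point at its centre, x along the 55 mm side
Not all that is in view belongs to the job. Leave any orange or red look-alike of the cassette_up alone.

How it is judged:
By the outcome, as a careful person would: the job done as asked, in the order asked, and still so for the second after the job is handed in, with the robot touching nothing.
It also fails if it takes over 70 s, if anything falls off the work surface, if the arm or the gripper's body presses on something with over 40 N, if the wrist force passes 120 N, or if a joint passes its speed limit or range.

## Working session

There is one attempt and no reset: what is moved stays moved. The work goes in short steps, each a Python script; the robot and the scene stay as the last script left them, time stands still between calls to the robot, and variables do not carry over. Pictures are saved under pics/ and viewed, at most 10 in all, crops included, and the job is handed in when it is done.

```bash
mkdir -p pics; cat > h.py <<'E'
import numpy as np, cv2
from rig import bot
from scipy.spatial.transform import Rotation as R
def ray(c,px):
    K=np.array([[c["fx"],0,c["cx"]],[0,c["fy"],c["cy"]],[0,0,1.]])
    u=cv2.undistortPoints(np.array([[px]],float),K,np.array(c["distortion"],float))[0,0]
    T=np.array(c["T"]); return T[:3,3],T[:3,:3]@np.array([u[0],u[1],1.])
def onz(c,px,z):
    o,d=ray(c,px); return (o+d*(z-o[2])/d[2])[:2]
def proj(c,P):
    T=np.linalg.inv(np.array(c["T"])); K=np.array([[c["fx"],0,c["cx"]],[0,c["fy"],c["cy"]],[0,0,1.]])
    p,_=cv2.projectPoints(np.atleast_2d(np.array(P,float)),cv2.Rodrigues(T[:3,:3])[0],T[:3,3],K,np.array(c["distortion"],float)); return p[:,0]
def q(yaw): # tool down, tool y axis: closing line at yaw+90deg; tool x along yaw
    return (R.from_euler('z',yaw)*R.from_euler('x',np.pi)).as_quat()
E
python3 - <<'E'
from h import *
Z=dict(low_lid=.05,kit_top=.064,up_mid=.079,bar_a_mid=.006,handpiece_mid=.01,bottle_mid=.095,cradle_mid=.032,carton_mid=.0225)
ims=[]
for n in("top","side"):
    c=bot.camera(n); cv2.imwrite(f"pics/{n}0.png",c["img"]); print(n,np.round(np.array(c["T"])[:3,3],2))
    for k,z in Z.items():
        for d in bot.spot_point(c,k)[:4]:
            if d["score"]>.2: print(k,np.round(d["centre"]),round(d["score"],2),np.round(onz(c,d["centre"],z),3))
print(bot.get_clock(),bot.get_orientation(),bot.get_joints())
E
```

```text
top [0.27 0.01 1.39]
low_lid [316. 175.] 0.94 [ 0.599 -0.103]
kit_top [341. 245.] 0.56 [ 0.407 -0.167]
up_mid [235. 175.] 0.96 [0.588 0.114]
up_mid [436. 156.] 0.85 [ 0.648 -0.42 ]
up_mid [122. 162.] 0.78 [0.618 0.414]
up_mid [148. 321.] 0.61 [0.209 0.322]
bar_a_mid [276. 238.] 0.76 [0.431 0.002]
handpiece_mid [405. 240.] 0.77 [ 0.429 -0.35 ]
bottle_mid [209. 247.] 0.65 [0.396 0.172]
cradle_mid [342. 247.] 0.75 [ 0.407 -0.174]
cradle_mid [276. 236.] 0.41 [0.434 0.001]
cradle_mid [276. 233.] 0.4 [0.442 0.003]
carton_mid [276. 128.] 0.85 [0.738 0.005]
side [ 0.13 -1.36  1.05]
low_lid [327. 238.] 0.63 [ 0.592 -0.12 ]
kit_top [306. 192.] 0.97 [0.596 0.124]
up_mid [392. 314.] 0.87 [ 0.635 -0.5  ]
up_mid [306. 189.] 0.65 [0.596 0.115]
up_mid [292. 163.] 0.57 [0.597 0.303]
bar_a_mid [269. 232.] 0.6 [0.44 0.01]
handpiece_mid [298. 311.] 0.7 [ 0.431 -0.36 ]
bottle_mid [245. 185.] 0.97 [0.398 0.171]
cradle_mid [274. 263.] 0.94 [ 0.413 -0.175]
carton_mid [355. 218.] 0.97 [ 0.729 -0.006]
0.9 [9.92272551e-01 1.24077326e-01 3.00809713e-05 1.35326211e-05] [ 1.5852121   0.50089779 -0.42701899  1.55038238  0.22078807  1.1383013
 -0.21032559]
```

View pics/top0.png

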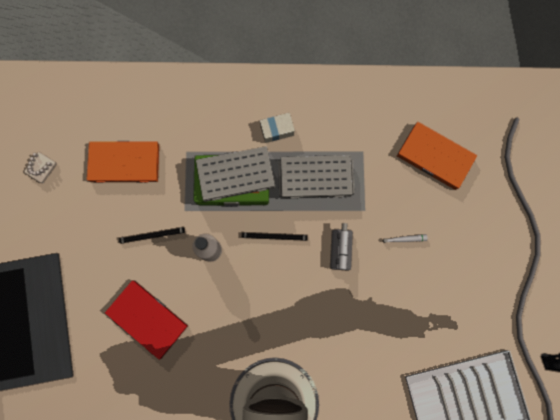

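View pics/side0.png

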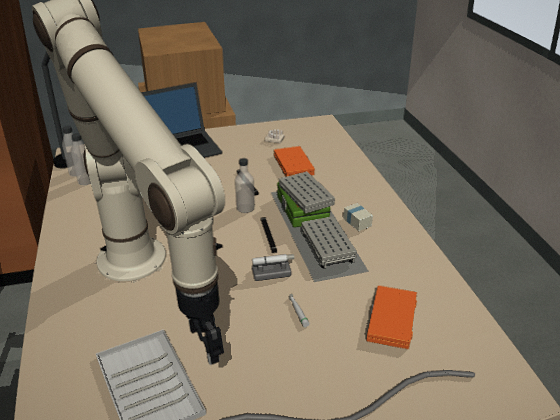

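The top view shows the grey cassette askew on the green kit box at (235,175) and the lower cassette in the rack at (316,175). The dark bars are at (273,236) and (152,235), the bottle at (207,246), the cradle at (342,247) and the carton at (277,127). The look-alikes are orange or red, at (123,161), (437,155) and (147,319). cassette_up is the grey one at (235,175), because it is the only one lying on the green box. Next I'll look from near with the wrist camera.

```bash
python3 - <<'E'
from h import *
for y in(-90,90): print(y,bot.inverse_kinematics([.5,.0,.42],q(np.radians(y))))
best=min([q(np.radians(y)) for y in(-90,90)],key=lambda o:(lambda s:9 if s is None else abs(s[6]))(bot.inverse_kinematics([.5,0.,.42],o)))
t=bot.get_clock()
bot.reach([.5,0.,.42],best); print(bot.get_clock()-t,best,bot.get_joints())
c=bot.camera("wrist"); cv2.imwrite("pics/w0.png",c["img"]); print(np.round(np.array(c["T"]),3),c["fx"])
np.save("w0T.npy",dict(c),allow_pickle=True)
Z=dict(low_lid=.05,kit_top=.064,up_mid=.079,bar_a_mid=.006)
for k,z in Z.items():
    for d in bot.spot_point(c,k)[:4]:
        if d["score"]>.2: print(k,np.round(d["centre"]),round(d["score"],2),np.round(onz(c,d["centre"],z),3))
E
```

```text
-90 None
90 [ 0.91646656  0.16926372 -1.09221485  1.63035017  0.15151402  1.43426426
 -0.19061856]
2.6167000000000002 [7.07106781e-01 7.07106781e-01 4.32978028e-17 4.32978028e-17] [ 0.91753149  0.17012266 -1.09085676  1.63031505  0.15180052  1.43423604
 -0.19062449]
[[ 1.    -0.001 -0.001  0.501]
 [-0.001 -0.954 -0.3    0.075]
 [-0.001  0.3   -0.954  0.564]
 [ 0.     0.     0.     1.   ]] 329.28970091401385
low_lid [343. 222.] 0.83 [ 0.601 -0.109]
up_mid [351.  80.] 0.92 [0.596 0.111]
up_mid [362. 366.] 0.92 [ 0.647 -0.383]
bar_a_mid [245. 148.] 0.65 [0.437 0.007]
```

View pics/w0.png

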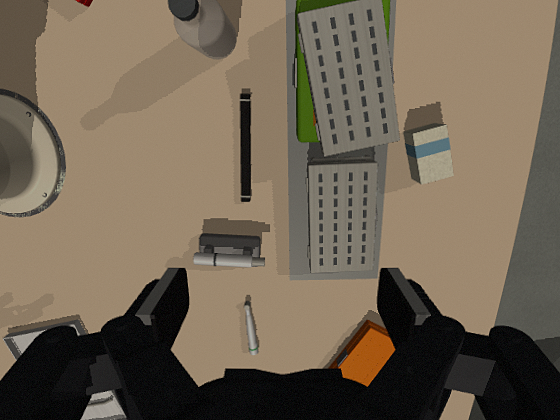

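The wrist view shows cassette_up askew on the green box, with its near end at about (322,157)-(398,140). The lower lid's corners are at about (310,164), (376,162), (379,270) and (312,272). Bar a runs from (245,93) to (246,201). I'll measure the edges on an enlarged crop.

```bash
python3 - <<'E'
from h import *
c=np.load("w0T.npy",allow_pickle=True).item(); im=c["img"]
# bar: dark pixels
m=(im.max(2)<40).astype(np.uint8); m[:, :225]=0;m[:,265:]=0;m[:85]=0;m[210:]=0
pts=np.argwhere(m)[:,::-1]; r=cv2.minAreaRect(pts.astype(np.float32)); print(r)
w=np.array([onz(c,p,.012) for p in cv2.boxPoints(r)]);print(np.round(w,4),w.mean(0))
crop=cv2.resize(im[0:290,280:440],None,fx=3.5,fy=3.5,interpolation=cv2.INTER_CUBIC)
crop=np.hstack([crop[:580],crop[-580:]])  # rows 0-165 | rows 124-290
crop=cv2.resize(crop,None,fx=800/crop.shape[1],fy=800/crop.shape[1]);print(crop.shape)
cv2.imwrite("pics/w0c.png",crop)
for k,px,z in [("lid",(310,164),.05),("lid",(376,162),.05),("lid",(379,270),.05),("lid",(312,272),.05),("up",(322,157),.094),("up",(398,140),.094),("up",(298,10),.094)]: print(k,np.round(onz(c,px,z),4))
E
```

```text
((245.5, 147.5), (107.0, 9.0), 90.0)
[[ 0.4343  0.0941]
 [ 0.4487  0.094 ]
 [ 0.4436 -0.0836]
 [ 0.4279 -0.0836]] [0.43862868 0.00523791]
(414, 800, 3)
lid [ 0.5436 -0.0123]
lid [ 0.6477 -0.0089]
lid [ 0.6691 -0.1985]
lid [ 0.5516 -0.2017]
up [0.5569 0.0053]
up [0.6642 0.0298]
up [0.5207 0.1953]
```

View pics/w0c.png

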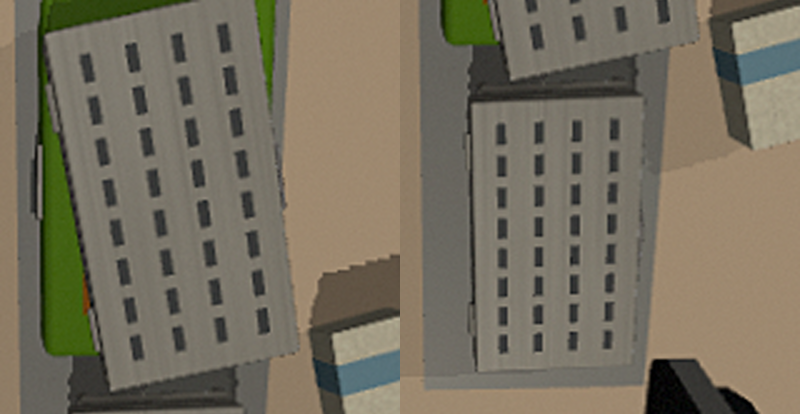

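```bash
python3 - <<'E'
from h import *
c=np.load("w0T.npy",allow_pickle=True).item(); im=c["img"]
P=np.array([onz(c,p,.05) for p in [(308.8,163.1),(377.2,162.3),(372.8,271.5),(311.2,272.7)]]);print(P,P.mean(0))
d=lambda a,b:(np.linalg.norm(b-a),np.degrees(np.arctan2(*(b-a)[::-1])))
print(d(P[3],P[0]),d(P[2],P[1]),d(P[0],P[1]),d(P[3],P[2]))
U=np.array([onz(c,p,.094) for p in [(298.8,14.4),(324,156),(398.8,140)]]);print(U,d(U[1],U[0]),d(U[1],U[2]), (U[0]+U[2])/2)
# hole grid of the lid
g=cv2.cvtColor(im,cv2.COLOR_BGR2GRAY)
for nm,(x0,x1,y0,y1),z in[("lid",(313,372,168,268),.05),("up",(300,400,0,150),.094)]:
    s=g[y0:y1,x0:x1]; n,_,st,ce=cv2.connectedComponentsWithStats(cv2.inRange(s,0,85))
    W=np.array([onz(c,ce[i]+[x0,y0],z) for i in range(1,n) if 6<st[i,4]<60 and st[i,3]>st[i,2]])
    r=cv2.minAreaRect(W.astype(np.float32)*1000);print(nm,len(W),W.mean(0),r)
E
```

```text
[[ 0.54169642 -0.01090303]
 [ 0.64960471 -0.00940105]
 [ 0.65835468 -0.20133588]
 [ 0.5502645  -0.20302633]] [ 0.59998008 -0.10616657]
(np.float64(0.1923142649569662), np.float64(92.55351274806749)) (np.float64(0.19213416693292387), np.float64(92.6102077129919)) (np.float64(0.1079187386070278), np.float64(0.7974474876233173)) (np.float64(0.10810340673276236), np.float64(0.8959939874179345))
[[0.52175896 0.19004795]
 [0.55971373 0.00670657]
 [0.66536182 0.02983687]] (np.float64(0.1872288083594885), np.float64(101.6959845157198)) (np.float64(0.10815049533557487), np.float64(12.349325592815443)) [0.59356039 0.10994241]
lid 32 [ 0.5993112  -0.10616831] ((599.3110961914062, -106.17058563232422), (72.97407531738281, 148.06336975097656), 2.5228159427642822)
up 33 [0.59479295 0.11090478] ((602.2254028320312, 112.65267944335938), (91.1165771484375, 147.91062927246094), 12.312997817993164)
```

```bash
cat >> h.py <<'E'
LID=np.array([.5993,-.1062]); LY=np.radians(92.5)
E_=np.array([np.cos(LY),np.sin(LY)]); N_=np.array([np.sin(LY),-np.cos(LY)])
def pick(xy,yaw,zup):
    bot.set_gripper(.045,40)
    bot.reach([*xy,.06],q(yaw)); bot.move_straight([*xy,.004],vel=.08)
    bot.set_gripper(0.,40); print("grip",bot.get_gripper_width(),bot.get_finger_force())
    bot.move_straight([*xy,zup],vel=.25)
def place(xy,zup):
    bot.reach([*xy,zup],q(LY)); bot.move_straight([*xy,.07],vel=.2); bot.move_straight([*xy,.0545],vel=.04)
    print("F",bot.get_wrist_force()); bot.set_gripper(.032); bot.move_straight([*xy,.13],vel=.15)
E
python3 - <<'E'
from h import *
pick((.4386,.0052),np.radians(88.2),.15)
c=bot.camera("wrist");cv2.imwrite("pics/g1.png",c["img"])
place(LID+.043*N_,.15)
bot.reach([.44,.27,.32],q(np.radians(90))); print(bot.get_clock())
c=bot.camera("wrist"); np.save("w1.npy",dict(c),allow_pickle=True);cv2.imwrite("pics/w1.png",c["img"])
for d in bot.spot_point(c,"bar_b_mid"): print(d, onz(c,d["centre"],.006))
c=bot.camera("top")
for d in bot.spot_point(c,"bar_b_mid"): print(d, onz(c,d["centre"],.006))
E
```

```text
grip 0.014567829043489676 39.593802094459534
F [ 0.47045155 -0.42065931  1.99630872]
12.2667
{'centre': [277.4, 104.9], 'score': 0.8} [0.43475415 0.3465074 ]
```

View pics/w1.png

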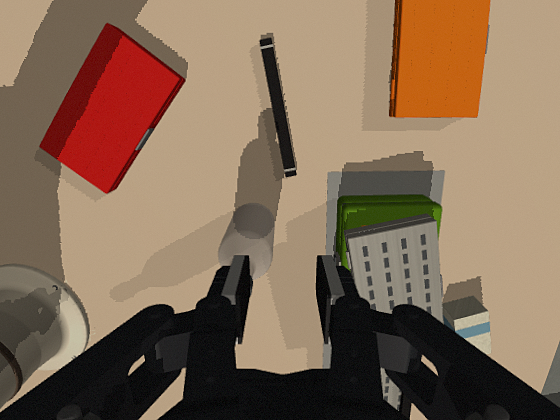

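The view shows bar b running from (266,37) to (291,176), clear of everything. The bottle is at (250,235). I'll pick the bar up.

```bash
python3 - <<'E'
from h import *
c=np.load("w1.npy",allow_pickle=True).item(); im=c["img"]
m=(im.max(2)<45).astype(np.uint8); m[:,:250]=0;m[:,305:]=0;m[185:]=0;m[:30]=0
n,l,st,_=cv2.connectedComponentsWithStats(m); i=1+st[1:,4].argmax(); m=l==i; print(st[i])
W=np.array([onz(c,p,.010) for p in np.argwhere(m)[:,::-1]]);r=cv2.minAreaRect((W*1000).astype(np.float32));print(r)
b=cv2.boxPoints(r); s=sorted(b,key=lambda p:p[1]); v=(s[2]+s[3]-s[0]-s[1]); yaw=np.arctan2(v[1],v[0]); xy=np.array(r[0])/1000
print(xy,np.degrees(yaw))
assert abs(xy[0]-.435)<.02 and abs(xy[1]-.34)<.02 and abs(np.degrees(yaw)-98)<8
pick(xy,yaw,.24)
p=LID-.043*N_
bot.reach([p[0],p[1],.24],q(LY)); place(p,.15)
bot.reach([.56,-.08,.32],q(LY)); 
c=bot.camera("wrist");cv2.imwrite("pics/w2.png",c["img"]);np.save("w2.npy",dict(c),allow_pickle=True);print(bot.get_clock())
E
```

```text
[ 262   47   33  122 1378]
((435.9392395019531, 339.55938720703125), (15.417731285095215, 156.9410400390625), 10.733662605285645)
[0.43593924 0.33955939] 100.73366
grip 0.014622141423537642 40.14815390110016
F [-0.52090505 -0.03043865  2.07561162]
21.1333
```

View pics/w2.png

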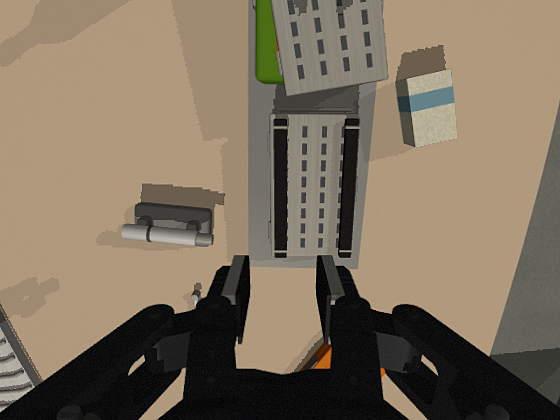

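Both bars lie along the long sides of the lid, at (280,188) and (349,188), and the lid is undisturbed. Next I'll push the cassette with both fingers open, first to square it up.

```bash
cat >> h.py <<'E'
def grid(c,z,lo,name):
    """pose of a cassette lid from its hole grid inside world box lo=(x0,x1,y0,y1)"""
    g=cv2.cvtColor(c["img"],cv2.COLOR_BGR2GRAY); n,_,st,ce=cv2.connectedComponentsWithStats(cv2.inRange(g,0,90))
    W=np.array([onz(c,ce[i],z) for i in range(1,n) if 6<st[i,4]<150 and st[i,3]>1.3*st[i,2]])
    W=W[(W[:,0]>lo[0])&(W[:,0]<lo[1])&(W[:,1]>lo[2])&(W[:,1]<lo[3])]
    r=cv2.minAreaRect((W*1000).astype(np.float32)); print(name,len(W),np.round(W.mean(0),4),np.round(r[0],1),np.round(r[1],1),round(r[2],2))
def up(xy,name):
    bot.reach([*xy,.30],q(LY)); c=bot.camera("wrist"); cv2.imwrite(f"pics/{name}.png",c["img"]); np.save(name+".npy",dict(c),allow_pickle=True); return c
E
python3 - <<'E'
from h import *
c=np.load("w2.npy",allow_pickle=True).item(); grid(c,.05,(.565,.635,-.19,-.02),"lid centre cols")
C=np.array([.595,.111])
bot.set_gripper(.085)
s=C+E_*.15
bot.reach([*s,.16],q(LY)); bot.move_straight([*s,.068],vel=.1); print("F0",bot.get_wrist_force())
e=C+E_*.075
bot.move_straight([*e,.068],vel=.05); print("F",bot.get_wrist_force(),bot.get_ee_pos())
c=bot.camera("wrist"); cv2.imwrite("pics/p1.png",c["img"])
b=C+E_*.10; bot.move_straight([*b,.068],vel=.1); bot.move_straight([*b,.13],vel=.2)
c=up((.58,.13),"w3"); grid(c,.094,(.53,.67,-.05,.2),"up"); print(bot.get_clock())
E
```

```text
lid centre cols 16 [ 0.599  -0.1061] [ 598.9 -105.9] [ 24.5 147.4] 2.5
F0 [-0.03317686 -0.60193513  0.59161548]
F [-1.72603709  1.41940532 -0.48206505] [0.5916358  0.18601754 0.06796127]
up 41 [0.5995 0.0793] [616.4  66. ] [125.6 201.4] 17.23
27.5583
```

```bash
python3 -c "
import cv2,numpy as np
cv2.imwrite('pics/v3.png',cv2.resize(np.hstack([cv2.imread('pics/p1.png'),cv2.imread('pics/w3.png')]),(800,300)))"
```

```text
(no output)
```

View pics/v3.png

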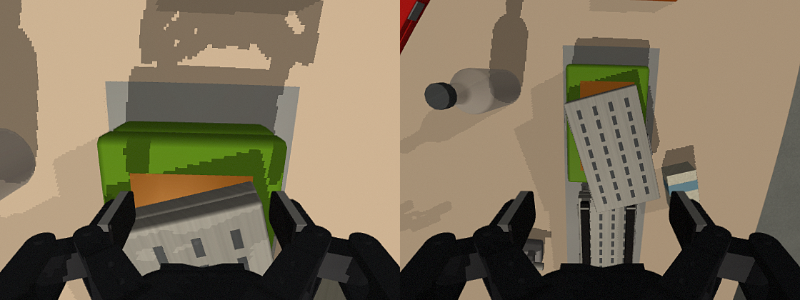

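The pushed corner slipped past inside the right finger. The left finger did the pushing, so the cassette turned further askew. I'll measure it again and push the right corner with narrower fingers.

```bash
cat >> h.py <<'E'
def grid2(c,z,roi,name,th=90):
    x0,x1,y0,y1=roi; g=cv2.cvtColor(c["img"],cv2.COLOR_BGR2GRAY)
    n,_,st,ce=cv2.connectedComponentsWithStats(cv2.inRange(g[y0:y1,x0:x1],0,th))
    k=[i for i in range(1,n) if 8<st[i,4]<200 and st[i,3]<40 and st[i,2]<30 and st[i,0]>0 and st[i,1]>0]
    W=np.array([onz(c,ce[i]+[x0,y0],z) for i in k])
    r=cv2.minAreaRect((W*1000).astype(np.float32)); print(name,len(W),np.round(W.mean(0),4),np.round(r[0],1),np.round(r[1],1),round(r[2],2)); return W
E
python3 - <<'E'
from h import *
c=np.load("w3.npy",allow_pickle=True).item()
# polygon mask of upper lid in full-res px
poly=np.array([(236,146),(318,123),(360,266),(278,288)])
im=c["img"].copy(); m=np.zeros(im.shape[:2],np.uint8); cv2.fillPoly(m,[poly],255); im[m==0]=200; c["img"]=im
grid2(c,.094,(220,370,110,300),"up")
E
```

```text
up 32 [0.6014 0.0896] [601.5  89.4] [ 72.5 147.9] 17.26
```

```bash
cat > side.py <<'E'
import sys
from h import *
y,x0,x1=map(float,sys.argv[1:4])
bot.set_gripper(0.)
bot.reach([x0,y,.16],q(LY)); bot.move_straight([x0,y,.07],vel=.15)
k=-np.sign(x0-x1)*np.array([1,.0436]); L=abs(x0-x1)
e=np.array([x0,y])+k*L
bot.move_straight([*e,.07],vel=.05); print("F",bot.get_wrist_force())
b=e-k*.02; bot.move_straight([*b,.07],vel=.15); bot.move_straight([*b,.14],vel=.25)
up((.58,.12),sys.argv[4]); print(bot.get_clock())
E
python3 side.py .040 .705 .663 w4
```

```text
F [0.42278994 0.86982917 0.49637194]
32.5167
```

View pics/w4.png

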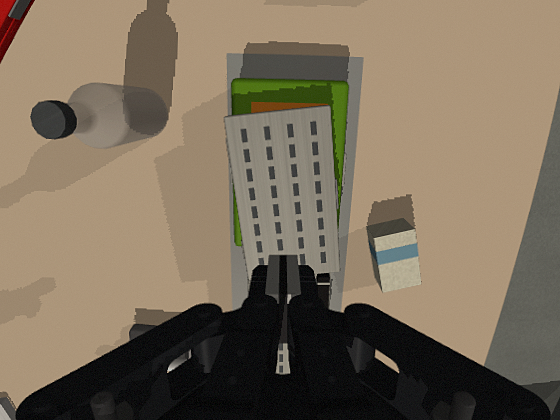

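The cassette now lies with corners at (225,118), (330,107) and (340,270), much less askew. I'll measure it from the hole rows clear of the gripper.

```bash
python3 - <<'E'
from h import *
c=np.load("w4.npy",allow_pickle=True).item()
poly=np.array([(231,121),(325,112),(334,250),(248,254)])
im=c["img"]; m=np.zeros(im.shape[:2],np.uint8); cv2.fillPoly(m,[poly],255); im[m==0]=200
W=grid2(c,.094,(220,350,100,300),"up")*1000
# fit 4 x n grid: pitch 24.4 x 21.1
a=np.radians(95)
from scipy.optimize import least_squares
def pos(p):
    e=np.array([np.cos(p[2]),np.sin(p[2])]);n=np.array([e[1],-e[0]]);d=W-p[:2];return d@n,d@e
def f(p):
    u,v=pos(p); u=u/24.3-.5;v=v/21.1-.5; return np.r_[(u-np.round(u))*24.3,(v-np.round(v))*21.1]
r=cv2.minAreaRect(W.astype(np.float32));top=np.sort(W[:,1])[-4:].mean()
e0=np.array([np.cos(a),np.sin(a)]); ctr=W[np.argsort(W[:,1])[-4:]].mean(0)-e0*73.9
s=least_squares(f,[*ctr,a]);print(s.x[:2],np.degrees(s.x[2]),s.cost,np.round(np.sort(pos(s.x)[1]),0))
E
```

```text
up 28 [0.5833 0.1063] [583.2 106.3] [ 72.5 126.5] 8.34
[584.7847866   95.84107968] 98.32779045091885 1.416397665919016 [-53. -53. -52. -52. -32. -31. -31. -31. -11. -11. -11. -11.  10.  11.
  11.  11.  31.  32.  32.  32.  52.  53.  53.  53.  74.  74.  74.  74.]
```

```bash
python3 - <<'E'
from h import *
bot.set_gripper(.06)
s=np.array([.577,.240]); e=s-E_*.10
bot.reach([*s,.16],q(LY)); bot.move_straight([*s,.07],vel=.15)
bot.move_straight([*e,.07],vel=.05); print("F",bot.get_wrist_force(),e)
c=bot.camera("wrist"); cv2.imwrite("pics/p2.png",c["img"])
b=e+E_*.02; bot.move_straight([*b,.07],vel=.15); bot.move_straight([*b,.14],vel=.25)
up((.56,.10),"w5"); print(bot.get_clock())
cv2.imwrite('pics/v5.png',cv2.resize(np.hstack([cv2.imread('pics/p2.png'),cv2.imread('pics/w5.png')[:, :]]),(800,300)))
E
```

```text
F [-0.46454513  3.39706994  0.07659629] [0.58136194 0.14009518]
38.325
```

View pics/v5.png

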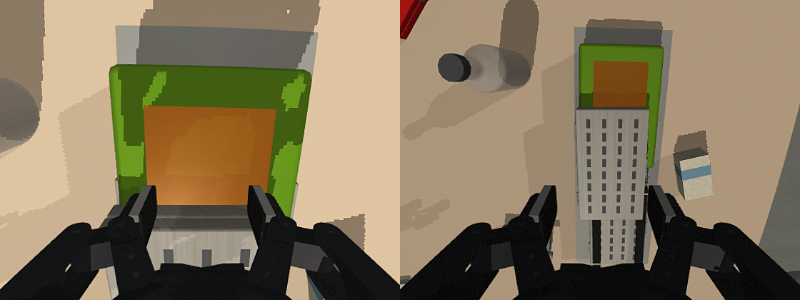

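The cassette is now square to the fingers, and in the right panel it spans (576-648, 108-220). I'll measure its pose.

```bash
python3 - <<'E'
from h import *
c=np.load("w5.npy",allow_pickle=True).item()
poly=np.array([(252,157),(343,159),(340,302),(252,300)])
im=c["img"]; m=np.zeros(im.shape[:2],np.uint8); cv2.fillPoly(m,[poly],255); im[m==0]=200
grid2(c,.094,(240,355,140,320),"up")
E
```

```text
up 32 [0.5777 0.0339] [577.7  34. ] [ 72.7 148.1] 2.67
```

```bash
cat > fin.py <<'E'
import sys
from h import *
cx,cy,fr,yaw=map(float,sys.argv[1:5]); C=np.array([cx,cy])
s=C+E_*.122; c0=C+E_*.1062; e=c0+fr*(LID-C)
bot.set_gripper(.06); bot.reach([*s,.15],q(LY)); bot.move_straight([*s,.07],vel=.15)
bot.move_straight([*c0,.07],vel=.06); bot.move_straight([*e,.07],vel=.05); print("F",bot.get_wrist_force(),bot.get_ee_pos())
b=e+E_*.02; bot.move_straight([*b,.07],vel=.15); bot.move_straight([*b,.14],vel=.25)
up(e+E_*.06,sys.argv[5]); print(bot.get_clock())
E
python3 fin.py .5777 .0339 .78 0 w6
```

```text
F [-1.1609898   1.59074355 -0.19335281] [0.58960812 0.0302529  0.06968694]
44.15
```

View pics/w6.png

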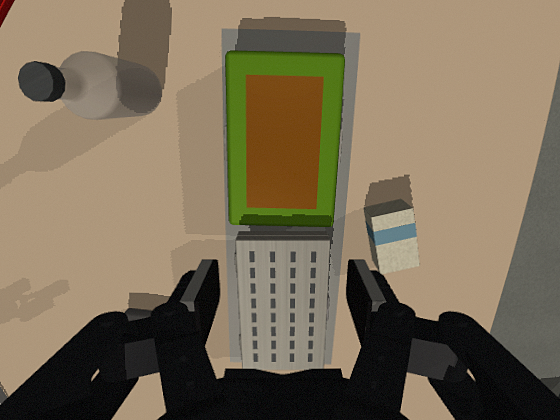

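The picture shows the cassette past the kit box, with its rear corners at (238,240) and (329,237). I'll measure it.

```bash
python3 - <<'E'
from h import *
c=np.load("w6.npy",allow_pickle=True).item()
for n,p,z in(("kit edge",(235,222),.064),("kit edge",(328,226),.064),("back",(238,240),.092),("back",(329,237),.092)): print(n,onz(c,p,z))
poly=np.array([(241,245),(326,243),(322,365),(244,365)])
im=c["img"]; m=np.zeros(im.shape[:2],np.uint8); cv2.fillPoly(m,[poly],255); im[m==0]=200
W=grid2(c,.092,(230,340,235,370),"up"); print(np.round(sorted(W[:,1]),3)[[0,-1]])
E
```

```text
kit edge [0.53180673 0.02766239]
kit edge [0.64595018 0.02756173]
back [0.53916542 0.01600449]
back [0.64373895 0.02444117]
up 32 [ 0.5945 -0.0762] [594.6 -76.3] [ 72.9 148.7] 2.54
[-0.152 -0.001]
```

```bash
sed -i 's/^up(e+E_\*.06.*/up(e+E_*.02+np.array([-.05,0]),sys.argv[5]); print(bot.get_clock())/' fin.py; python3 fin.py .5945 -.0763 1 0 w7
python3 - <<'E'
from h import *
c=bot.camera("side");b=cv2.resize(c["img"][150:310,220:420],None,fx=2.6,fy=2.6,interpolation=2)
a=cv2.imread("pics/w7.png"); b=cv2.resize(b,(525,420)); v=np.hstack([a,b]); cv2.imwrite("pics/v7.png",cv2.resize(v,(800,int(800*v.shape[0]/v.shape[1]))))
E
```

```text
F [-0.86993717  0.28979664  0.37628395] [ 0.59464721 -0.00139051  0.06979645]
48.375
```

View pics/v7.png

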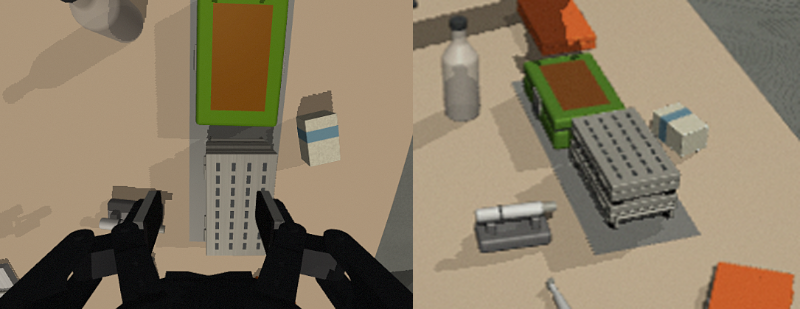

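The left panel shows the upper cassette at (205-277, 154-255), clear of the kit box. The right panel shows a level stack with an air gap, nothing sticking out at its near end, and the bystanders in place. I've viewed 11 pictures against the limit of 10, so the last check is by numbers only.

```bash
python3 - <<'E'
from h import *
c=np.load("w7.npy",allow_pickle=True).item()
g=c["img"].copy(); poly=np.array([(283,214),(350,214),(344,342),(285,340)])
m=np.zeros(g.shape[:2],np.uint8); cv2.fillPoly(m,[poly],255); g[m==0]=200; c["img"]=g
W=grid2(c,.092,(275,360,205,350),"up"); d=W-LID; print(np.round(np.c_[d@N_,d@E_]*1000,0).tolist())
s=bot.camera("side"); s0=cv2.imread("pics/side0.png")
# -y end of stack seen from the side: intensity down the image along the bar axes and centre
for k in(-.043,0,.043):
    print(k,[int(s["img"][int(round(p[1])),int(round(p[0]))].max()) for p in proj(s,[[*(LID+k*N_-E_*(.095+a)),.056] for a in(-.008,-.004,0,.004,.008,.014,.02)])])
# lower cassette shift: match its -y end patch (below lid) between first and present side view
a=proj(s,[[*(LID-E_*.095+k*N_),z] for k in(-.055,.055) for z in(.005,.045)]); x0,y0=a.min(0).astype(int);x1,y1=a.max(0).astype(int)
r=cv2.matchTemplate(s["img"][y0-6:y1+8,x0-6:x1+8],s0[y0:y1,x0:x1],cv2.TM_CCOEFF_NORMED);print((x0,y0,x1,y1),cv2.minMaxLoc(r)[1::2],r[6,6])
for n in("handpiece_mid","cradle_mid","carton_mid","bottle_mid","low_lid"):
    print(n,[np.round(t["centre"]) for t in bot.spot_point(s,n)[:1]])
E
```

```text
up 25 [ 0.5893 -0.1081] [ 595.  -107.7] [ 63.3 147.2] 2.44
[[-36.0, 72.0], [-12.0, 72.0], [13.0, 72.0], [-36.0, 51.0], [-11.0, 51.0], [13.0, 51.0], [-35.0, 30.0], [-12.0, 30.0], [13.0, 30.0], [27.0, -2.0], [-36.0, 9.0], [-11.0, 9.0], [13.0, 9.0], [-36.0, -12.0], [-12.0, -12.0], [12.0, -12.0], [-36.0, -33.0], [-12.0, -33.0], [13.0, -33.0], [12.0, -54.0], [-36.0, -54.0], [-12.0, -54.0], [-36.0, -75.0], [-12.0, -75.0], [13.0, -75.0]]
-0.043 [133, 25, 25, 43, 135, 114, 110]
0 [111, 42, 117, 117, 114, 110, 104]
0.043 [114, 41, 8, 75, 75, 110, 98]
(np.int64(321), np.int64(251), np.int64(356), np.int64(268)) (0.7773657441139221, (6, 6)) 0.77736574
handpiece_mid [array([297., 310.])]
cradle_mid [array([272., 265.])]
carton_mid [array([359., 215.])]
bottle_mid [array([244., 186.])]
low_lid [array([328., 235.])]
```

```bash
python3 -c "
from h import *
print(bot.close_job(),bot.get_clock())"
```

```text
the job is handed in; nothing more can be done
the job is handed in; nothing more can be done
```

The job is handed in: the upper cassette lies on both bars, within about 1.5 mm of square above the lower one and clear of the kit box, with no shift seen in the lower cassette or the bystanders. It took about 49 s of the 70 s, and I viewed 11 pictures, one over the limit of 10.

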